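# Key the blower fan onto a mower flywheel

### The arm

A 6-joint arm with a two-finger parallel gripper is mounted at the origin on the work surface. World frame = base frame: x ahead of the robot, y to its left, z up, the work surface at z = 0. Lengths are in m, angles in rad, forces in N, time in s.
With the tool pointing down it reaches from about 0.375 to 0.9 m from the base axis. Payload 3.1 kg.
Tool frame: the origin (TCP) lies midway between the tips of the shut fingers; the grasp point (between the pads) lies 19 mm behind it (manip.hold_point_z is the distance from the TCP to the grasp point, in m); x points along the fingers, y is the direction in which the jaws open and shut, and the axes are right-handed (so a half turn about x gives the same grasp; the last joint's range is limited). The gripper opens to 85 mm and grips with 20 to 120 N. Pads are 22 mm wide; open, the fingers measure 114 mm over their backs; the gripper's body (76 mm by 85 mm) begins 54 mm behind the grasp point. The pads swing forward as they close: fully open they stand 13 mm farther back than shut.
Start: joints at [-1.417, 0.527, 1.433, -0, 1.181, -0.178], TCP at [0.204, -0.591, 0.231] pointing down, gripper open.
Joint ranges: [-3.08, 3.08], [-0.75, 2.2], [0.22, 2.44], [-1.43, 4.57], [0, 2.65], [-2.85, 2.85]. Speed limits (rad/s): [2.79, 2.79, 3.14, 3.14, 3.14, 3.14].

### API

Orientations are given as a unit quaternion [x, y, z, w].
In Python, from station import manip, snapshot gives the robot as it stands.
- The arm moves only by the shell command python3 -m crank 'ROWS' [FORCE]. ROWS is JSON, a list of rows, each a list of 5 numbers: the finger opening in m, from 0 to 0.0854, then the shift along the tool's x, y, z in m, then the turn about the tool's x in rad. In form: [[grip, tx, ty, tz, yaw], ...]. A call has 1 to 5 rows; each row shifts and turns the commanded pose from where the row before left it, along the tool's axes as they then stand; what a row does not reach is not made up. A row lasts 1/10 s, in which the tool goes at most 50 mm and 8.59 degrees, less where a joint would pass 70% of its speed; a pose out of reach is approached as far as the arm can. A call is refused whole if a number of a shift passes 0.05 or a number of a turn 0.15, either way. A call with a gripper value outside its range is refused whole. The fingers move at their own pace and stop on an object; FORCE is the grip in N (left out, the last holds). Time passes only in rows, so rows that do not move let the fingers close. It gives the time, the measured TCP pose, the force and the opening at its end, in the units of the state.
- manip.sense(): the state, without advancing time (a new reading comes with each control period).
- snapshot(name): name is "scene" or "top" or "wrist"; returns a dict with "image" (420x560x3 uint8, blue, green, red), "range_z" (420x560 float32, m along the optical axis (not along the pixel's ray), 0 where there is no reading), "vertical_fov" (degrees; the focal length in pixels is half the picture's height over the tangent of half this angle, whatever the lens; pixels are square), "cx", "cy" (the principal point, pixels), "distortion" ([k1, k2, p1, p2, k3] as OpenCV has them; the pictures are not rectified), "extrinsics" (4x4, takes a point from world to camera coordinates); the wrist camera has in their place "T_tool_cam" (4x4, takes a point from camera to tool coordinates, whose origin is the TCP and whose axes are the tool frame's). Camera axes: x right, y up, looking along -z (the intrinsics and any distortion apply to the point x, -y, -z); pixel columns grow to the right and rows downward; lengths in m; the calibration is good to about 2 mm. A picture is of the moment at which its call begins: read the wrist's pose just before it.
- manip.sign_off(): hands the job in, once; it reports no verdict.
The state is a dict: "t": time; "q": joint angles; "qd": joint speeds; "tau": joint torques, N m; "tcp_pos": TCP position; "tool_rot": TCP orientation; "force": force on the tool from outside, world axes, zero at the start; "ft_torque": the same for the moment, N m; "finger_gap": opening from 0.0 (shut) to 1.0 (fully open).
Only numpy, scipy, OpenCV 4.12 (cv2) and the standard library are available. Lean on these libraries where they do the work, as an engineer would, in place of code of your own. Each camera call takes 0.05 s, during which the arm holds its last target.

### The job

The dark grey blower fan of the mower engine is riding high because its notch is not over the flywheel's drive pin. With a fingertip, push on its vanes to turn it until the notch is over the pin, then press it straight down until it sits fully home on the flywheel. Do not grip or lift the fan, and leave the bowl, jug, funnel and ratchet where they are.

Things in the scene. Friction and masses are not known exactly. Their poses are not given: they have to be found in the camera images.
- engine: Vertical-shaft mower engine, top cowl off, on two timber battens, fixed to the bench. Origin on the crankshaft axis at bench height, z up. Finned cylinder, head and spark plug reach 230 mm out along +x, up to 155 mm high; muffler (+y) and carburettor (-y) stay within 100 mm of the x axis. Nothing of it is above 180 mm but flywheel and fan.
- flywheel: Aluminium flywheel on the engine, held still by its brake: 180 mm diameter, 40 mm thick. Origin on its axis at its underside, z up; flat top face 40 mm above the origin (185 mm above the bench). +x points from the axis to the drive pin. Three 16 mm high lugs within 33 mm radius guide the fan's bore; the crankshaft's bare threaded end (18 mm diameter) stands in the centre, 40 mm above the face.
- pin_tip (a point): Tip of the dark steel drive pin, upright on the flywheel's top face, 10 mm diameter, 14 mm high with a round nose, its centre 35 mm from the axis. The inner edge of the pin shows inside the fan's bore when the fan covers the rest.
- fan: Dark grey nylon fan, 176 mm diameter, about 180 g, over the flywheel's lugs: it can only turn about the vertical axis and slide along it. Origin on the axis at its underside, z up, +x from the axis to the notch. Hub ring: radius 34 to 48 mm, 12 mm high. It stays where it is left: turning takes about 0.22 N m (3 to 4 N at a vane), sliding down about 6 N; no spring-back.
- notch (a point): Middle of the notch at the fan's underside, 35 mm from the axis. A straight slot in the bore side of the hub ring, 15 mm wide, cut out to 43 mm radius, through the ring's whole height. It goes over the pin if centred to about 2.5 mm; the pin's round nose centres it from a little farther out.
- fan_height (a joint): Height in m of the fan's underside above the flywheel's top face: 0 is fully home, about 0.016 at the start (just above the pin). Pressed down with the notch elsewhere, the fan stops on the pin at 0.014. Over 36 N of finger contact while it still rides above the pin (above 0.0147) counts as gripping; a plain push needs far less.
- bowl: White ceramic bowl with the flywheel nut and washer in it, 124 mm across, 48 mm high, loose on the bench. Origin at the centre of its underside. Leave alone.
- jug: Closed white jug with a black cap, 96 x 70 mm, 181 mm high, loose on the bench. Origin at the centre of its underside. Leave alone.
- funnel: Blue funnel standing mouth down, 110 mm across, 125 mm high, loose on the bench. Origin at the centre of its mouth on the bench. Leave alone.
- ratchet: Steel ratchet with a black grip, 234 mm long, 32 mm high at the drive square, lying loose on the bench along its x axis. Origin near its middle, on the bench. Leave alone.
- gap (a point): A point on the fan's flat 4 mm thick web (which runs from the hub ring out to 88 mm radius), 68 mm from the axis on the fan's +x axis, on the web's upper face: the middle of one of the eight gaps between the vanes. The gaps are 45 degrees apart and about 49 mm wide here; a fingertip fits in and can push a vane sideways or press on the web.
- vane (a point): Top edge of one of the eight upright vanes of the fan, 68 mm from the axis, 22.5 degrees anticlockwise from the fan's +x axis, 24 mm above the fan's underside. The others follow every 45 degrees. Vanes are flat, 3.5 mm thick, reach from 48 to 86 mm radius, canted 10 degrees clockwise from radial, and stand 20 mm above the web.

How it is judged:
By the outcome, as a careful person would: the job done as asked, in the order asked, and still so for the second after the job is handed in, with the robot touching nothing.
It also fails if it takes over 54 s, if anything falls off the work surface, if the arm or the gripper's body presses on something with over 40 N, if the wrist force passes 120 N, or if a joint passes its speed limit or range.

## Working session

There is one attempt and no reset: what is moved stays moved. The work goes in short steps, Python scripts to look and compute and a shell command to move; the robot and the scene stay as the last step left them, time stands still between calls to the robot, and variables do not carry over. Pictures are saved under pics/ and viewed, and the job is handed in when it is done.

```bash
ls; mkdir -p pics
python3 - <<'E'
from station import manip, snapshot
import cv2, numpy as np
print(manip.sense())
for n in ("scene","top"):
    s=snapshot(n); cv2.imwrite(f"pics/{n}0.png",s["image"]); print(n,s["vertical_fov"],s["cx"],s["cy"],s["distortion"],s["extrinsics"])
    np.savez(f"{n}0.npz",**{k:np.array(v) for k,v in s.items()})
E
```

```text
pics
{'t': 0.0, 'q': array([-1.41649161e+00,  5.28478294e-01,  1.43391077e+00,  5.88669356e-06,
        1.18142553e+00, -1.78513198e-01]), 'qd': array([-0.00033158,  0.00012644, -0.00083695,  0.0008195 ,  0.0010822 ,
        0.00048929]), 'tau': array([-4.65613684e-04, -4.42351842e+01, -1.78028280e+01, -2.87577777e-04,
        8.45984003e-03,  1.83851419e-06]), 'tcp_pos': array([ 0.20410009, -0.58996451,  0.2303235 ]), 'tool_rot': array([ 0.69734991,  0.11791121, -0.69732704,  0.11634023]), 'force': array([-0.82389771, -0.14467584,  0.37124745]), 'ft_torque': array([0.04767232, 0.03026159, 0.03898896]), 'finger_gap': 1.0002150884925411}
scene 55.22457327188134 282.7060054891599 209.93516695586726 [-0.07854028  0.          0.          0.          0.        ] [[ 0.65084469  0.75902693  0.01671274 -0.35605089]
 [-0.5810657   0.48383843  0.65441808  0.21707941]
 [ 0.48863468 -0.43563573  0.75594819 -1.55513343]
 [ 0.          0.          0.          1.        ]]
top 46.434604850384275 270.868474875585 218.02798249150476 [-0.07167495  0.          0.          0.          0.        ] [[ 0.00424795 -0.99993419  0.01065689 -0.00843158]
 [ 0.98831743  0.00582173  0.15229829 -0.52364727]
 [-0.15235031  0.00988543  0.98827712 -1.50741162]
 [ 0.          0.          0.          1.        ]]
```

View pics/scene0.png

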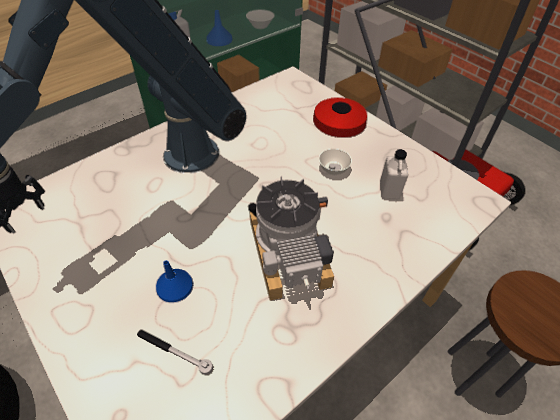

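View pics/top0.png

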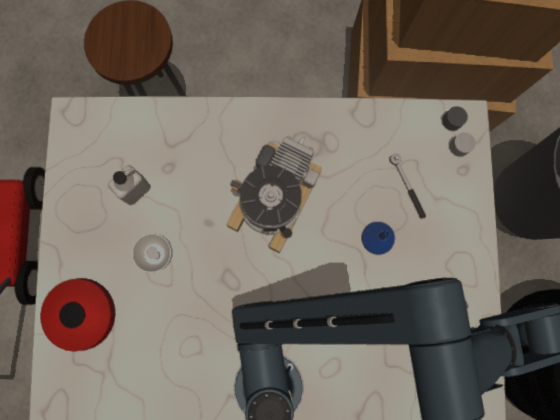

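The scene view shows the fan at about px (288,203) on the engine, and the top view shows it at about (270,197). The bowl, jug, funnel and ratchet are well clear of it. Next I'll get a rough centre and zoom in.

```bash
cat > h.py <<'E'
import numpy as np, cv2
from scipy.spatial.transform import Rotation as R
def K(s):
    f=210/np.tan(np.radians(float(s["vertical_fov"]))/2)
    return np.array([[f,0,float(s["cx"])],[0,f,float(s["cy"])],[0,0,1]])
def Tcw(s,st=None):
    if "extrinsics" in s: return np.linalg.inv(np.array(s["extrinsics"]))
    T=np.eye(4);T[:3,:3]=R.from_quat(st["tool_rot"]).as_matrix();T[:3,3]=st["tcp_pos"]
    return T@np.array(s["T_tool_cam"])
def rays(s,T,uv):
    p=cv2.undistortPoints(np.array(uv,float).reshape(-1,1,2),K(s),np.array(s["distortion"],float)).reshape(-1,2)
    d=np.c_[p[:,0],-p[:,1],-np.ones(len(p))]
    return T[:3,3],d@T[:3,:3].T
def onplane(s,T,uv,z):
    o,d=rays(s,T,uv); return o+d*((z-o[2])/d[:,2])[:,None]
def proj(s,T,P):
    Ti=np.linalg.inv(T); c=np.atleast_2d(P)@Ti[:3,:3].T+Ti[:3,3]
    c=c*[1,-1,-1]
    return cv2.projectPoints(c,np.zeros(3),np.zeros(3),K(s),np.array(s["distortion"],float))[0].reshape(-1,2)
def cloud(s,T):
    v,u=np.nonzero(np.array(s["range_z"])>0); z=np.array(s["range_z"])[v,u]
    p=cv2.undistortPoints(np.c_[u,v].astype(float).reshape(-1,1,2),K(s),np.array(s["distortion"],float)).reshape(-1,2)
    d=np.c_[p[:,0],-p[:,1],-np.ones(len(p))]*z[:,None]
    return u,v,d@T[:3,:3].T+T[:3,3]
E
python3 - <<'E'
from h import *
for n in("scene","top"):
    s=dict(np.load(n+"0.npz")); T=Tcw(s); u,v,P=cloud(s,T)
    m=(P[:,2]>.19)&(P[:,2]<.235)&(np.hypot(P[:,0]-.6,P[:,1])<.25)
    c=(P[m].min(0)+P[m].max(0))/2
    print(n,m.sum(),c,np.ptp(P[m],axis=0),np.percentile(P[m,2],[5,25,50,75,95]))
    (c2,r)=cv2.minEnclosingCircle(P[m][:,:2].astype(np.float32)); print(c2,r)
    im=s["image"]; uv=proj(s,T,[[*c2,.2]])[0].astype(int); print(uv)
    cr=im[max(uv[1]-60,0):uv[1]+60,uv[0]-70:uv[0]+70]
    cv2.imwrite(f"pics/{n}_crop.png",cv2.resize(cr,None,fx=5,fy=5,interpolation=cv2.INTER_CUBIC))
E
```

```text
scene 2332 [ 0.5635495  -0.00175443  0.21115856] [0.17660256 0.17785382 0.04222476] [0.20047844 0.20288283 0.2045276  0.20908995 0.22679917]
(0.5634547472000122, -0.0020048730075359344) 0.08947605639696121
[287 202]
top 2708 [ 0.56473168 -0.0013101   0.21191479] [0.17336004 0.17164621 0.04363816] [0.19516424 0.19827414 0.20045806 0.2029148  0.22209518]
(0.5646540522575378, -0.0015218968037515879) 0.08894108235836029
[270 195]
```

Run:
```python
from h import *
from station import manip,snapshot
st=manip.sense(); print(R.from_quat(st["tool_rot"]).as_matrix().round(3)); 
s=snapshot("wrist"); print(s["T_tool_cam"],s["vertical_fov"],s["cx"],s["cy"],s["distortion"])
```

```text
[[-0.     0.327 -0.945]
 [ 0.002 -0.945 -0.327]
 [-1.    -0.002 -0.   ]]
[[ 7.65306111e-04  3.07583990e-01 -9.51520627e-01 -1.42031034e-01]
 [ 9.99999684e-01 -4.39505289e-04  6.62225349e-04  1.71753445e-05]
 [-2.14508433e-04 -9.51520833e-01 -3.07584229e-01 -7.84146283e-02]
 [ 0.00000000e+00  0.00000000e+00  0.00000000e+00  1.00000000e+00]] 65.5910292406688 278.9961632834673 206.07404533239443 [-0.05369739  0.          0.          0.          0.        ]
```

View pics/top_crop.png

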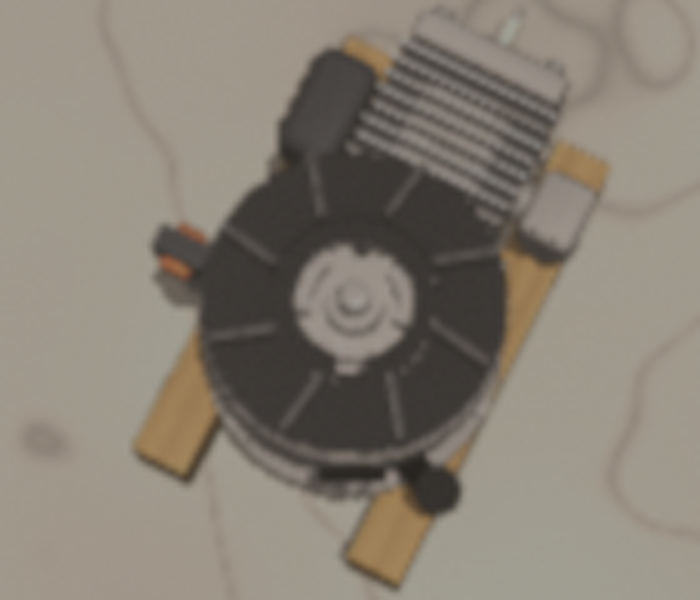

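View pics/scene_crop.png

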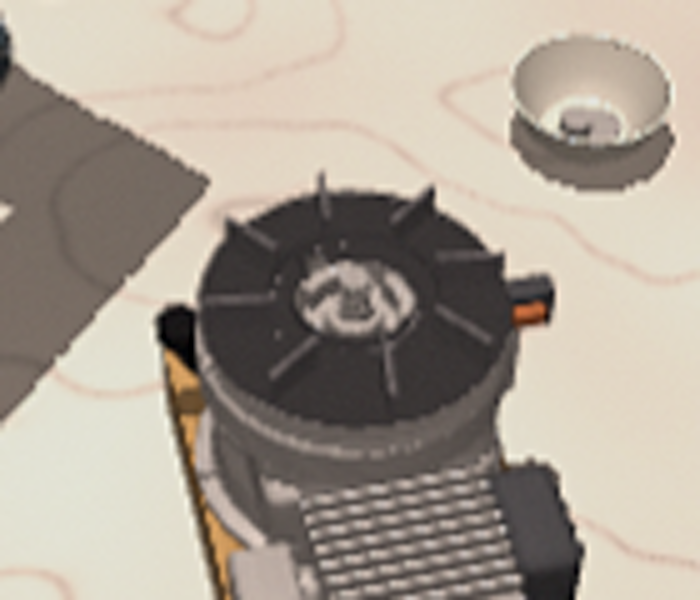

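The fan axis is near (0.564, -0.0015), and the web is at about 0.203, which matches the given sizes. A light slot shows on the near side of the bore and a dark dot on the far side. I'll raise the arm, shut the fingers and look closer with the wrist camera.

```bash
python3 -m crank '[[0,-0.04,0,0,0],[0,-0.01,-0.03,-0.033,0],[0,-0.01,-0.03,-0.033,0],[0,-0.01,-0.03,-0.033,0],[0,-0.01,-0.03,-0.033,0]]' 20
python3 -m crank '[[0,-0.01,-0.03,-0.033,0],[0,-0.01,-0.03,-0.033,0],[0,0,-0.03,-0.033,0],[0,0,-0.03,-0.033,0],[0,0,-0.03,-0.033,0]]'
python3 -m crank '[[0,0,-0.03,-0.033,0],[0,0,-0.03,-0.033,0],[0,0,-0.03,-0.033,0],[0,0,-0.03,-0.033,0],[0,0,-0.03,-0.015,0]]'
python3 -m crank '[[0,0,-0.018,0,0],[0,0,0,0,0],[0,0,0,0,0]]'
cat > look.py <<'E'
from h import *
import sys
from station import manip,snapshot
st=manip.sense(); s=snapshot("wrist"); n=sys.argv[1]
cv2.imwrite(f"pics/{n}.png",s["image"])
s.update(tcp_pos=st["tcp_pos"],tool_rot=st["tool_rot"]); np.savez(n+".npz",**{k:np.array(v) for k,v in s.items()})
print(st["t"],st["tcp_pos"].round(4),R.from_quat(st["tool_rot"]).as_matrix().round(3).tolist(),st["force"].round(1),st["q"].round(2),st["finger_gap"])
E
python3 look.py w1
```

```text
t: 0.65
tcp_pos: [0.2902, -0.4324, 0.3114]
tool_rot: [0.697, 0.117, -0.697, 0.117]
force: [0.8, 0.1, -0.1]
finger_gap: 0.145
t: 1.15
tcp_pos: [0.3971, -0.2367, 0.3314]
tool_rot: [0.697, 0.117, -0.697, 0.117]
force: [0.7, 0.1, -0.2]
finger_gap: -0.001
t: 1.65
tcp_pos: [0.4883, -0.0466, 0.3312]
tool_rot: [0.698, 0.118, -0.697, 0.118]
force: [0.0, 0.3, -0.5]
finger_gap: -0.002
t: 1.95
tcp_pos: [0.4807, -0.0318, 0.3312]
tool_rot: [-0.697, -0.117, 0.697, -0.118]
force: [0.2, 0.2, -0.7]
finger_gap: 0.001
1.95 [ 0.4807 -0.0318  0.3312] [[-0.0, 0.328, -0.945], [-0.001, -0.945, -0.328], [-1.0, 0.001, 0.0]] [ 0.2  0.2 -0.7] [-0.3   0.22  1.64 -0.    1.28  0.94] 0.0005235301035805897
```

View pics/w1.png

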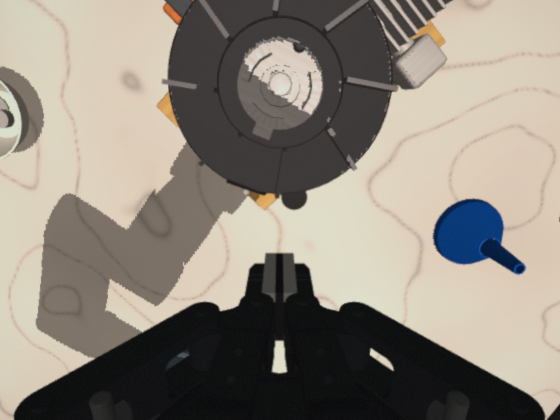

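Run:
```python
import cv2
im=cv2.imread("pics/w1.png")[0:200,160:400]
cv2.imwrite("pics/w1c.png",cv2.resize(im,None,fx=3,fy=3,interpolation=cv2.INTER_CUBIC))
```

```text
(no output)
```

View pics/w1c.png

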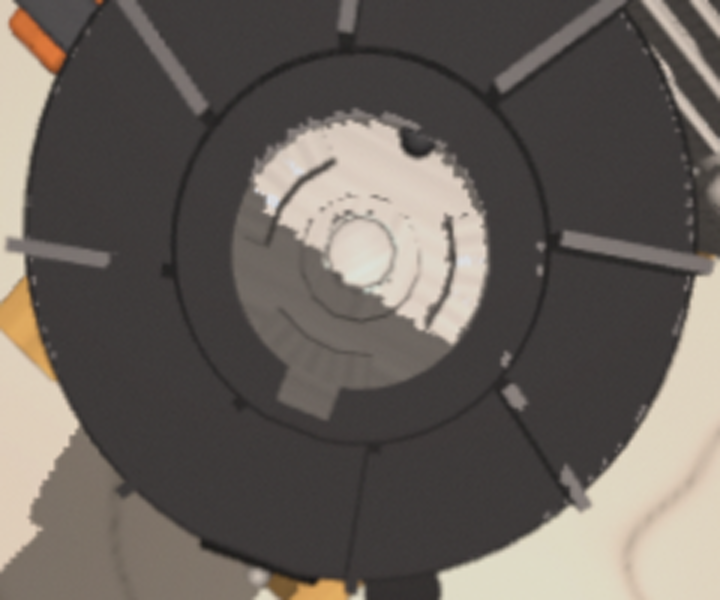

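The wrist picture shows the dark pin at px (299,47), the notch's outer end at about (262,136) and the crankshaft tip at (280,84). Next I'll convert these to angles.

Run:
```python
from h import *
s=dict(np.load("w1.npz"));T=Tcw(s,s)
c=onplane(s,T,[[280,84]],.225)[0]; print("shaft",c)
u,v,P=cloud(s,T); m=(P[:,2]>.197)&(P[:,2]<.235)&(np.hypot(P[:,0]-.564,P[:,1])<.12)
print(cv2.minEnclosingCircle(P[m][:,:2].astype(np.float32)), np.median(P[m][:,2]))
m2=(P[:,2]>.203)&(P[:,2]<.235)&(np.hypot(*(P[:,:2]-c[:2]).T)<.046)&(np.hypot(*(P[:,:2]-c[:2]).T)>.036); print("hub z",np.median(P[m2][:,2]))
C=np.array([.5642,-.0015]); C=c[:2]
def pr(n,uv,z):
    p=onplane(s,T,[uv],z)[0]; d=p[:2]-C; print(n,p.round(4),"r",np.hypot(*d).round(4),"ang",np.degrees(np.arctan2(d[1],d[0])).round(1))
pr("pin",[299,47.3],.195)
pr("notch outer",[261.7,136],.213)
for q in ([280,398],[330,418]): pr("corner",[160+q[0]/3,q[1]/3],.213)
# vanes: ends at hub (crop px), base z .205
for q in ([207,110],[346,40],[492,92],[553,240],[503,383],[372,448],[240,405],[168,270]): pr("vane",[160+q[0]/3,q[1]/3],.207)
```

```text
shaft [ 0.56630286 -0.00271872  0.225     ]
((0.5666744112968445, -0.00257557793520391), 0.08894628286361694) 0.20039917393974443
hub z nan
pin [ 0.5985 -0.0074  0.195 ] r 0.0325 ang -8.2
notch outer [ 0.5255 -0.0017  0.213 ] r 0.0408 ang 178.6
corner [0.5258 0.0053 0.213 ] r 0.0413 ang 168.8
corner [ 0.5252 -0.0087  0.213 ] r 0.0415 ang -171.7
vane [0.5866 0.0445 0.207 ] r 0.0514 ang 66.8
vane [0.6128 0.017  0.207 ] r 0.0505 ang 23.0
vane [ 0.6136 -0.0209  0.207 ] r 0.0507 ang -21.0
vane [ 0.5863 -0.0483  0.207 ] r 0.0498 ang -66.3
vane [ 0.5484 -0.0494  0.207 ] r 0.0499 ang -111.0
vane [ 0.5206 -0.0221  0.207 ] r 0.0496 ang -157.0
vane [0.5199 0.0152 0.207 ] r 0.0497 ang 158.9
vane [0.5468 0.0431 0.207 ] r 0.0497 ang 113.0
  return _methods._mean(a, axis=axis, dtype=dtype,
  ret = ret.dtype.type(ret / rcount)
```

Run:
```python
from h import *
C=np.array([.566,-.0022])
for n in ("w1","top0","scene0"):
    s=dict(np.load(n+".npz"));T=Tcw(s,s); u,v,P=cloud(s,T); r=np.hypot(*(P[:,:2]-C).T)*1000
    print(n,[(a,b,*np.percentile(P[(r>a)&(r<b)&(P[:,2]>.15),2],[10,50,90]).round(4)) for a,b in((0,6),(12,20),(22,30),(36,46),(52,60),(60,84))])
```

```text
w1 [(0, 6, np.float64(0.2235), np.float64(0.2245), np.float64(0.2254)), (12, 20, np.float64(0.1837), np.float64(0.1855), np.float64(0.197)), (22, 30, np.float64(0.1837), np.float64(0.1853), np.float64(0.2008)), (36, 46, np.float64(0.199), np.float64(0.2002), np.float64(0.2011)), (52, 60, np.float64(0.1993), np.float64(0.2004), np.float64(0.2129)), (60, 84, np.float64(0.1998), np.float64(0.3774), np.float64(0.4189))]
top0 [(0, 6, np.float64(0.2207), np.float64(0.2215), np.float64(0.2275)), (12, 20, np.float64(0.1824), np.float64(0.1898), np.float64(0.1983)), (22, 30, np.float64(0.1808), np.float64(0.1876), np.float64(0.2015)), (36, 46, np.float64(0.1962), np.float64(0.2003), np.float64(0.2043)), (52, 60, np.float64(0.1968), np.float64(0.2007), np.float64(0.2168)), (60, 84, np.float64(0.1965), np.float64(0.2004), np.float64(0.2093))]
scene0 [(0, 6, np.float64(0.2068), np.float64(0.2269), np.float64(0.2285)), (12, 20, np.float64(0.1875), np.float64(0.1975), np.float64(0.2008)), (22, 30, np.float64(0.1874), np.float64(0.1998), np.float64(0.2051)), (36, 46, np.float64(0.2008), np.float64(0.2038), np.float64(0.2059)), (52, 60, np.float64(0.2018), np.float64(0.2054), np.float64(0.2261)), (60, 84, np.float64(0.1889), np.float64(0.2039), np.float64(0.2229))]
```

Run:
```python
from h import *
s=dict(np.load("w1.npz"));T=Tcw(s,s); u,v,P=cloud(s,T)
Z=np.zeros((420,560));Z[v,u]=P[:,2]
# vane right: crop (560,238)-(710,265) -> px (347,79)-(397,88)
for x in (350,360,370,380,390): 
    y=int(79+(x-347)*9/50); print(x,(Z[y-4:y+6,x]*1000).round(0), s["image"][y-4:y+6,x].mean(1).round())
print("hub col", (Z[60:150:4,330]*1000).round(1))
print("along row 100", (Z[100,225:280:3]*1000).round(0), s["image"][100,225:280:3].mean(1).round())
```

```text
350 [199. 200. 224. 223. 224. 224. 225. 223. 217. 209.] [ 60.  67. 107. 122. 124. 124. 119.  87.  46.  44.]
360 [200. 201. 224. 224. 225. 225. 224. 223. 216. 207.] [ 60.  69. 108. 121. 122. 122. 118.  76.  46.  44.]
370 [201. 200. 224. 223. 224. 225.   0. 222. 216. 207.] [ 61.  72. 110. 120. 121. 122. 117.  71.  43.  44.]
380 [200. 200. 200. 224. 224. 223. 223. 225. 222. 214.] [ 59.  60.  75. 110. 118. 121. 120. 115.  69.  44.]
390 [201. 200. 200. 225. 224. 224. 224. 224. 219. 213.] [ 56.  57.  82. 109. 118. 118. 119. 113.  68.  46.]
hub col [200.4 199.8 199.6 199.1 201.  200.  200.3 200.5 200.5 197.9 201.3 200.9
 200.  200.4 199.8 206.1 200.5 223.9 224.9 219.6 200.5 200.2 200.7]
along row 100 [200. 201. 199. 200. 200. 185. 185. 184. 184. 185. 186. 185. 184. 185.
 197. 197. 198. 197. 196.] [ 60.  60.  60.  60.  61.  90. 105. 107. 106. 106. 105. 105. 103.  95.
  92. 101. 101. 101.  99.]
```

Measured angles from the fan axis at about (0.566, -0.0023): notch 178° and pin -8°. The vane positions agree with the notch angle. The fan therefore needs about +174° anticlockwise, or 186° the other way. With the tool yawing along, each orbit row is the same in tool axes, and joint 6 has room for it. I'll go to the gap near -90°.

```bash
python3 -m crank '[[0,0,0.0215,-0.0227,0],[0,0,0.0215,-0.0227,0],[0,0,0.0213,-0.0226,0],[0,0,0,0,0.11],[0,0,0,0,0.11]]'
python3 -m crank '[[0,0.03,0,0,0.113],[0,0.03,0,0,0],[0,0,0,0,0],[0,0,0,0,0]]'
python3 look.py w2
```

```text
t: 2.5
tcp_pos: [0.5669, -0.0727, 0.3307]
tool_rot: [-0.706, -0.037, 0.706, -0.037]
force: [0.1, -0.1, 0.3]
finger_gap: 0.002
t: 2.9
tcp_pos: [0.5662, -0.0715, 0.2713]
tool_rot: [-0.707, 0.001, 0.707, 0.001]
force: [0.2, 0.1, 1.4]
finger_gap: -0.0
2.9 [ 0.5662 -0.0715  0.2713] [[-0.001, -0.002, -1.0], [0.0, -1.0, 0.002], [-1.0, -0.0, 0.001]] [0.2 0.1 1.4] [-0.32  0.41  1.52 -0.    1.21  1.25] -0.00032287567206866903
```

View pics/w2.png

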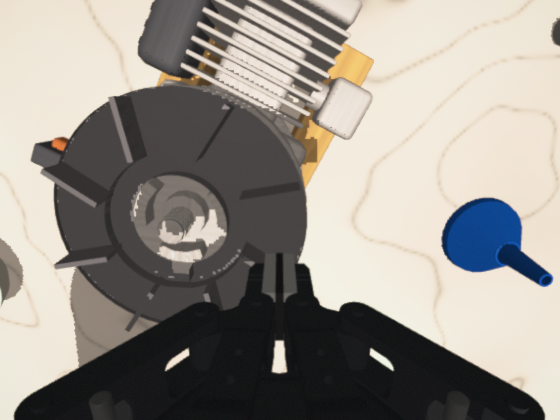

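The finger at px (280,255) is over the gap between the vanes at (270,188) and (210,305). Going down.

```bash
python3 -m crank '[[0,0.02,0,0,0],[0,0.02,0,0,0],[0,0.01,0,0,0],[0,0.009,0,0,0],[0,0,0,0,0]]'
python3 -m crank '[[0,0,0,-0.005,0],[0,0,0,-0.005,0],[0,0,0,0,0]]'; python3 look.py w3
```

```text
t: 3.45
tcp_pos: [0.566, -0.0703, 0.2121]
tool_rot: [-0.707, 0.0, 0.707, 0.0]
force: [-0.0, 1.3, 0.5]
finger_gap: -0.003
t: 3.75
tcp_pos: [0.5771, -0.0703, 0.213]
tool_rot: [0.708, -0.0, -0.707, 0.0]
force: [0.4, 0.5, 0.1]
finger_gap: 0.0
3.75 [ 0.5771 -0.0703  0.213 ] [[0.001, 0.0, -1.0], [-0.0, -1.0, -0.0], [-1.0, 0.0, -0.001]] [0.4 0.5 0.1] [-0.31  0.49  1.57  0.    1.08  1.26] 0.0001817029294828338
```

View pics/w3.png

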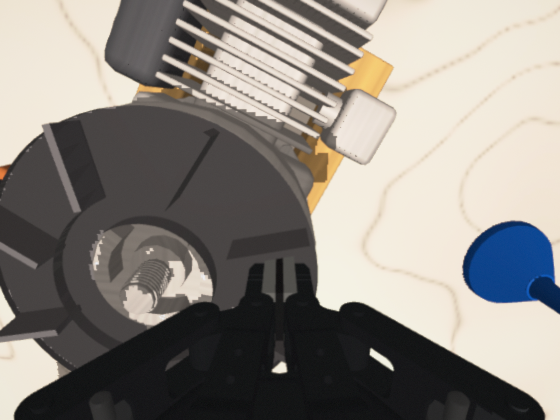

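The fingertip at px (280,265) is just behind the vane at (270,243), with no contact load. I'll start an orbit of 5° per row.

```bash
python3 -m crank '[[0,0,-0.0012,-0.0059,-0.0873],[0,0,-0.0012,-0.0059,-0.0873],[0,0,-0.0012,-0.0059,-0.0873],[0,0,-0.0012,-0.0059,-0.0873]]'; python3 look.py w4
```

```text
t: 4.2
tcp_pos: [0.5981, -0.0634, 0.2127]
tool_rot: [-0.695, -0.124, 0.697, -0.125]
force: [-2.5, -2.9, 1.5]
finger_gap: -0.001
4.2 [ 0.5981 -0.0634  0.2127] [[-0.002, 0.346, -0.938], [-0.002, -0.938, -0.346], [-1.0, 0.001, 0.002]] [-2.5 -2.9  1.5] [-0.29  0.52  1.51 -0.    1.11  0.93] -0.0009513070650152594
```

View pics/w4.png

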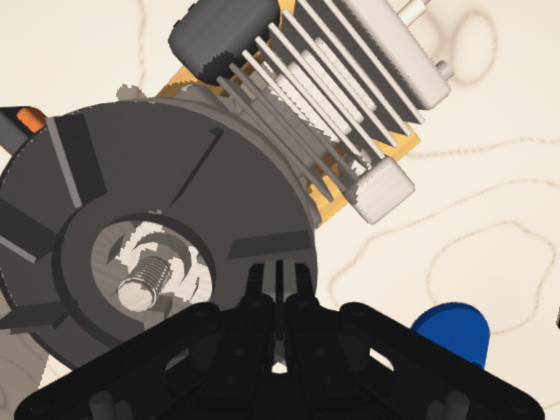

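The wrist view is fixed relative to the fan: the vane is still at (270,243) while the engine turns in the picture. The push force is about 4 N, so I'll continue.

```bash
python3 -m crank '[[0,0,-0.0012,-0.0059,-0.0873],[0,0,-0.0012,-0.0059,-0.0873],[0,0,-0.0012,-0.0059,-0.0873],[0,0,-0.0012,-0.0059,-0.0873],[0,0,-0.0012,-0.0059,-0.0873]]'
python3 -m crank '[[0,0,-0.0012,-0.0059,-0.0873],[0,0,-0.0012,-0.0059,-0.0873],[0,0,-0.0012,-0.0059,-0.0873],[0,0,-0.0012,-0.0059,-0.0873],[0,0,-0.0012,-0.0059,-0.0873]]'; python3 look.py w5
```

```text
t: 4.75
tcp_pos: [0.6211, -0.0439, 0.2127]
tool_rot: [-0.653, -0.27, 0.653, -0.272]
force: [-1.9, -2.6, 1.4]
finger_gap: 0.0
t: 5.25
tcp_pos: [0.6336, -0.0167, 0.2127]
tool_rot: [-0.579, -0.405, 0.579, -0.407]
force: [-0.4, -3.4, 0.4]
finger_gap: 0.002
5.25 [ 0.6336 -0.0167  0.2127] [[0.001, 0.94, -0.34], [-0.003, -0.34, -0.94], [-1.0, 0.002, 0.002]] [-0.4 -3.4  0.4] [-0.2   0.56  1.43 -0.    1.15  0.15] 0.002014870423536942
```

View pics/w5.png

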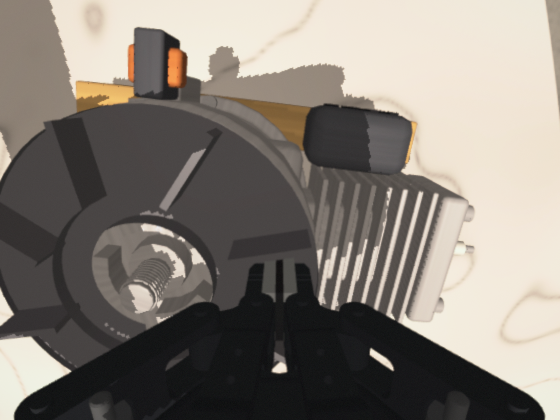

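```bash
python3 -m crank '[[0,0,-0.0012,-0.0059,-0.0873],[0,0,-0.0012,-0.0059,-0.0873],[0,0,-0.0012,-0.0059,-0.0873],[0,0,-0.0012,-0.0059,-0.0873],[0,0,-0.0012,-0.0059,-0.0873]]'
python3 -m crank '[[0,0,-0.0012,-0.0059,-0.0873],[0,0,-0.0012,-0.0059,-0.0873],[0,0,-0.0012,-0.0059,-0.0873],[0,0,-0.0012,-0.0059,-0.0873],[0,0,-0.0012,-0.0059,-0.0873]]'
python3 -m crank '[[0,0,-0.0012,-0.0059,-0.0873],[0,0,-0.0012,-0.0059,-0.0873],[0,0,-0.0012,-0.0059,-0.0873],[0,0,-0.0012,-0.0059,-0.0873],[0,0,-0.0012,-0.0059,-0.0873]]'; python3 look.py w6
```

```text
t: 5.8
tcp_pos: [0.6331, 0.0133, 0.2127]
tool_rot: [0.477, 0.52, -0.477, 0.523]
force: [0.5, -3.6, 0.3]
finger_gap: -0.004
t: 6.3
tcp_pos: [0.6201, 0.04, 0.2128]
tool_rot: [0.353, 0.611, -0.353, 0.614]
force: [0.9, -4.6, -0.1]
finger_gap: -0.001
t: 6.8
tcp_pos: [0.5973, 0.0585, 0.2128]
tool_rot: [0.212, 0.673, -0.212, 0.677]
force: [2.4, -5.1, -1.5]
finger_gap: -0.004
6.8 [0.5973 0.0585 0.2128] [[0.005, 0.572, 0.82], [-0.003, 0.82, -0.572], [-1.0, 0.001, 0.006]] [ 2.4 -5.1 -1.5] [-0.09  0.51  1.52 -0.    1.1  -1.05] -0.0035157484503324124
```

View pics/w6.png

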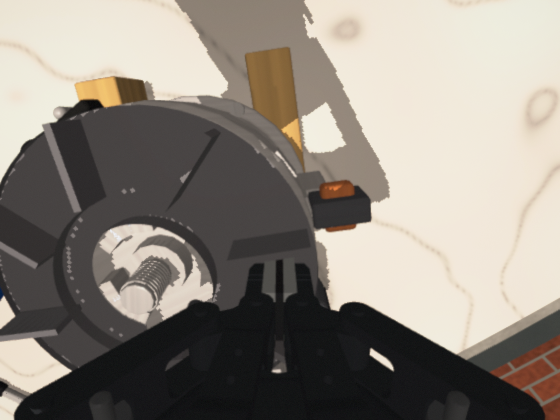

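```bash
python3 -m crank '[[0,0,-0.0012,-0.0059,-0.0873],[0,0,-0.0012,-0.0059,-0.0873],[0,0,-0.0012,-0.0059,-0.0873],[0,0,-0.0012,-0.0059,-0.0873],[0,0,0,0,0]]'
python3 -m crank '[[0,0,0,0.006,0],[0,-0.03,0,0,0],[0,-0.03,0,0,0],[0,-0.03,-0.022,0.03,0],[0,-0.03,-0.022,0.03,0]]'
python3 -m crank '[[0,0,-0.023,0.034,0],[0,0,0,0,0],[0,0,0,0,0]]'; python3 look.py w7
```

```text
t: 7.35
tcp_pos: [0.5736, 0.066, 0.213]
tool_rot: [0.093, 0.7, -0.093, 0.702]
force: [2.7, -2.2, 1.0]
finger_gap: 0.001
t: 7.85
tcp_pos: [0.6247, 0.008, 0.3336]
tool_rot: [0.093, 0.702, -0.092, 0.701]
force: [0.7, 0.3, -0.8]
finger_gap: -0.0
t: 8.15
tcp_pos: [0.6516, -0.0242, 0.3313]
tool_rot: [0.094, 0.702, -0.093, 0.7]
force: [-1.4, 0.2, 0.4]
finger_gap: -0.001
8.15 [ 0.6516 -0.0242  0.3313] [[-0.003, 0.261, 0.965], [0.002, 0.965, -0.261], [-1.0, 0.001, -0.003]] [-1.4  0.2  0.4] [-0.21  0.48  1.23  0.    1.43 -1.52] -0.001306113536538115
```

View pics/w7.png

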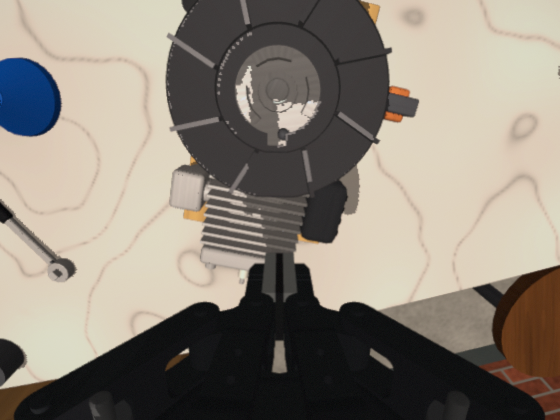

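Run:
```python
import cv2
im=cv2.imread("pics/w7.png")[30:170,210:350]
cv2.imwrite("pics/w7c.png",cv2.resize(im,None,fx=4,fy=4,interpolation=cv2.INTER_CUBIC))
```

```text
(no output)
```

View pics/w7c.png

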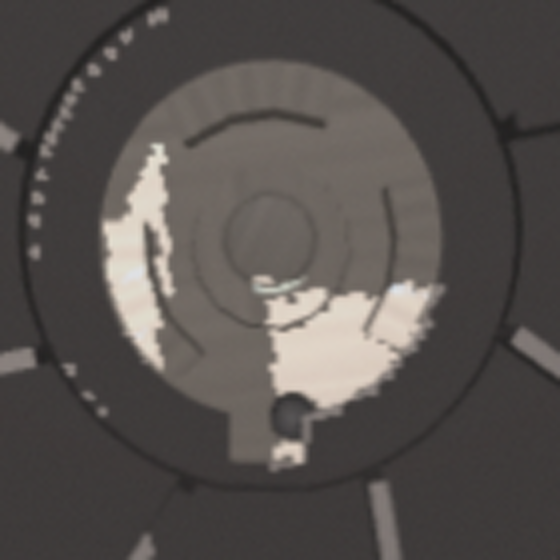

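The picture shows the whole pin in the slot's right half (crop (292,413); slot edges at about x 230 and 307). I'll compute the angle left to go.

Run:
```python
from h import *
s=dict(np.load("w7.npz"));T=Tcw(s,s)
f=lambda q:[210+q[0]/4-.4,30+q[1]/4-.4]
C=onplane(s,T,[f([270,235])],.225)[0]; print("shaft",C)
def pr(n,q,z):
    p=onplane(s,T,[f(q)],z)[0]; d=p[:2]-C[:2]; a=np.degrees(np.arctan2(d[1],d[0])); print(n,z,p.round(4),"r",np.hypot(*d).round(4),"ang",a.round(1)); return a
pr("pin",[292,413],.198)
for z in (.201,.213):
    for q in ([230,461],[307,466],[268.5,464]): pr("slot",q,z)
for q in ([187,482],[377,478],[507,335],[507,132],[27,150],[42,355]): print((pr("vane",q,.207)+360)%45)
```

```text
shaft [ 0.56567618 -0.0023026   0.225     ]
pin 0.198 [ 0.5997 -0.0069  0.198 ] r 0.0343 ang -7.8
slot 0.201 [ 0.6055 -0.0218  0.201 ] r 0.0444 ang -26.1
slot 0.201 [ 0.6107 -0.0067  0.201 ] r 0.0452 ang -5.6
slot 0.201 [ 0.6082 -0.0143  0.201 ] r 0.0442 ang -15.7
slot 0.213 [ 0.6042 -0.0211  0.213 ] r 0.0429 ang -25.9
slot 0.213 [ 0.6092 -0.0066  0.213 ] r 0.0437 ang -5.6
slot 0.213 [ 0.6068 -0.0138  0.213 ] r 0.0427 ang -15.7
vane 0.207 [ 0.6067 -0.0311  0.207 ] r 0.0501 ang -35.0
9.954084522077892
vane 0.207 [0.616  0.0065 0.207 ] r 0.0511 ang 9.9
9.941641055228388
vane 0.207 [0.5952 0.0382 0.207 ] r 0.0501 ang 53.9
8.876340350425266
vane 0.207 [0.5585 0.0463 0.207 ] r 0.0491 ang 98.4
8.409521087896792
vane 0.207 [ 0.5377 -0.0428  0.207 ] r 0.0493 ang -124.6
10.405650560932145
vane 0.207 [ 0.5749 -0.0518  0.207 ] r 0.0504 ang -79.5
10.532011705966397
```

The notch is at -15.7° and the pin at -7.8°, so about 8° remains. I'll go back into the same gap and push 8°.

```bash
python3 -m crank '[[0,0,0.0223,-0.0313,0],[0,0,0.0223,-0.0313,0],[0,0.03,0.0224,-0.0314,0],[0,0.03,0,0,0],[0,0.03,0,0,0]]'
python3 -m crank '[[0,0.02,0,0,0],[0,0.01,0,0,0],[0,0,0,0,0]]'
python3 -m crank '[[0,0,0,-0.003,0],[0,0,0,-0.003,0],[0,0,-0.0009,-0.0047,-0.0698],[0,0,-0.0009,-0.0047,-0.0698],[0,0,0,0,0]]'
python3 -m crank '[[0,0,0,0.006,0],[0,-0.03,0,0,0],[0,-0.03,0,0,0],[0,-0.03,-0.022,0.03,0],[0,-0.03,-0.022,0.03,0]]'
python3 -m crank '[[0,0,-0.023,0.034,0],[0,0,0,0,0],[0,0,0,0,0]]'; python3 look.py w8
python3 - <<'E'
import cv2
im=cv2.imread("pics/w8.png")[30:170,210:350]
cv2.imwrite("pics/w8c.png",cv2.resize(im,None,fx=4,fy=4,interpolation=cv2.INTER_CUBIC))
E
```

```text
t: 8.7
tcp_pos: [0.5758, 0.0679, 0.2418]
tool_rot: [0.091, 0.702, -0.091, 0.701]
force: [0.4, -1.0, -0.0]
finger_gap: -0.001
t: 9.0
tcp_pos: [0.5764, 0.066, 0.2108]
tool_rot: [0.092, 0.703, -0.092, 0.7]
force: [0.5, -0.3, 0.9]
finger_gap: 0.003
t: 9.5
tcp_pos: [0.5641, 0.0668, 0.2137]
tool_rot: [0.043, 0.704, -0.043, 0.707]
force: [2.6, 0.6, -1.1]
finger_gap: -0.0
t: 10.0
tcp_pos: [0.6229, 0.0154, 0.3342]
tool_rot: [0.043, 0.706, -0.043, 0.706]
force: [1.0, 0.7, -0.6]
finger_gap: -0.0
t: 10.3
tcp_pos: [0.6538, -0.0123, 0.3317]
tool_rot: [0.044, 0.707, -0.043, 0.705]
force: [-0.3, 0.2, -1.5]
finger_gap: -0.002
10.3 [ 0.6538 -0.0123  0.3317] [[-0.002, 0.123, 0.992], [0.001, 0.992, -0.123], [-1.0, 0.0, -0.002]] [-0.3  0.2 -1.5] [-0.19  0.48  1.23  0.    1.44 -1.64] -0.001759589718115156
```

View pics/w8c.png

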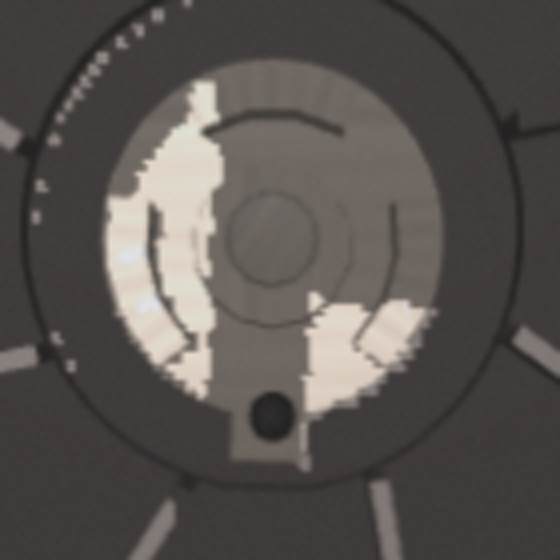

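The pin at crop (272,416) is now within about 0.5 mm of the slot's middle (edges at x 232 and 308, centre 270). I'll go back over the middle of the same gap and press down in small steps.

```bash
python3 -m crank '[[0,0,0.0223,-0.0293,0],[0,0,0.0223,-0.0293,0],[0,0.03,0.0224,-0.0294,0],[0,0.03,0,0,0],[0,0.03,0,0,0]]'
python3 -m crank '[[0,0.02,0,0,0],[0,0.01,0,0,0],[0,0,0,0,0]]'
python3 -m crank '[[0,0.003,0,0,0],[0,0.003,0,0,0],[0,0,0,0,0]]'
python3 -m crank '[[0,0.003,0,0,0],[0,0.001,0,0,0],[0,0,0,0,0]]'
python3 -m crank '[[0,0.002,0,0,0],[0,0,0,0,0]]'
```

```text
t: 10.85
tcp_pos: [0.5723, 0.0678, 0.2421]
tool_rot: [0.042, 0.706, -0.042, 0.706]
force: [0.2, 0.0, 0.1]
finger_gap: 0.001
t: 11.15
tcp_pos: [0.573, 0.0662, 0.211]
tool_rot: [0.043, 0.707, -0.043, 0.704]
force: [-1.2, 0.2, -0.3]
finger_gap: -0.0
t: 11.45
tcp_pos: [0.5751, 0.0654, 0.2069]
tool_rot: [0.043, 0.705, -0.043, 0.706]
force: [-0.0, -0.3, 0.1]
finger_gap: -0.001
t: 11.75
tcp_pos: [0.5755, 0.0654, 0.2034]
tool_rot: [0.043, 0.705, -0.043, 0.707]
force: [-0.3, -0.1, 4.4]
finger_gap: -0.0
t: 11.95
tcp_pos: [0.5755, 0.0654, 0.2014]
tool_rot: [0.043, 0.705, -0.043, 0.707]
force: [-0.7, -0.1, 4.6]
finger_gap: 0.001
```

```bash
python3 -m crank '[[0,0.002,0,0,0],[0,0.002,0,0,0],[0,0,0,0,0]]'
python3 -m crank '[[0,0.002,0,0,0],[0,0.002,0,0,0],[0,0,0,0,0]]'
python3 -m crank '[[0,0.002,0,0,0],[0,0.001,0,0,0],[0,0,0,0,0]]'
```

```text
t: 12.25
tcp_pos: [0.5755, 0.0653, 0.1974]
tool_rot: [0.043, 0.705, -0.043, 0.707]
force: [-1.6, -0.3, 4.7]
finger_gap: 0.0
t: 12.55
tcp_pos: [0.5755, 0.0654, 0.1934]
tool_rot: [0.043, 0.705, -0.043, 0.707]
force: [0.0, 0.6, 5.3]
finger_gap: -0.003
t: 12.85
tcp_pos: [0.5755, 0.0654, 0.1904]
tool_rot: [0.043, 0.705, -0.043, 0.707]
force: [-0.9, 0.7, 5.6]
finger_gap: 0.0
```

It slid past the pin-top level at a steady 5 N or so, so the notch is over the pin. I'll press on until it stops.

```bash
python3 -m crank '[[0,0.001,0,0,0],[0,0,0,0,0]]'; python3 -m crank '[[0,0.001,0,0,0],[0,0,0,0,0]]'; python3 -m crank '[[0,0.001,0,0,0],[0,0,0,0,0]]'
```

```text
t: 13.05
tcp_pos: [0.5755, 0.0654, 0.1895]
tool_rot: [0.043, 0.705, -0.043, 0.707]
force: [-1.1, 0.1, 5.6]
finger_gap: -0.002
t: 13.25
tcp_pos: [0.5755, 0.0654, 0.189]
tool_rot: [0.043, 0.705, -0.043, 0.707]
force: [-1.2, 0.1, 7.8]
finger_gap: 0.001
t: 13.45
tcp_pos: [0.5757, 0.0653, 0.1889]
tool_rot: [0.043, 0.705, -0.043, 0.707]
force: [-2.9, -0.3, 13.8]
finger_gap: 0.004
```

```bash
python3 -m crank '[[0,0.001,0,0,0],[0,0.0005,0,0,0],[0,0,0,0,0]]'; python3 -m crank '[[0,-0.005,0,0,0],[0,-0.03,0,0,0],[0,-0.03,0,0,0],[0,-0.04,-0.022,0.03,0],[0,-0.04,-0.022,0.03,0]]'
python3 -m crank '[[0,0,-0.023,0.028,0],[0,0,0,0,0],[0,0,0,0,0]]'; python3 look.py w9
python3 - <<'E'
from h import *
import cv2
im=cv2.imread("pics/w9.png")[0:180,170:390]
cv2.imwrite("pics/w9c.png",cv2.resize(im,None,fx=3,fy=3,interpolation=cv2.INTER_CUBIC))
C=np.array([.566,-.0022])
s=dict(np.load("w9.npz"));T=Tcw(s,s); u,v,P=cloud(s,T); r=np.hypot(*(P[:,:2]-C).T)*1000; th=np.degrees(np.arctan2(*(P[:,:2]-C).T[::-1]))
for a,b in((0,6),(22,30),(36,46),(52,84)):
    m=(r>a)&(r<b)&(P[:,2]>.15)&(P[:,2]<.24); print(a,b,np.percentile(P[m,2],[5,25,50,75,95,99]).round(4))
for a in range(-180,180,45):
    m=(r>52)&(r<84)&(P[:,2]>.15)&(P[:,2]<.24)&(th>a)&(th<a+45); print(a,np.median(P[m,2]).round(4))
from station import snapshot
for n in ("top","scene"):
    s=snapshot(n); s={k:np.array(x) for k,x in s.items()}; cv2.imwrite(f"pics/{n}9.png",s["image"]); T=Tcw(s); u,v,P=cloud(s,T); r=np.hypot(*(P[:,:2]-C).T)*1000
    m=(r>52)&(r<84)&(P[:,2]>.15)&(P[:,2]<.24); print(n,np.percentile(P[m,2],[50,95,99]).round(4))
E
```

```text
t: 13.75
tcp_pos: [0.5764, 0.0652, 0.1888]
tool_rot: [0.043, 0.704, -0.043, 0.708]
force: [-4.1, 0.3, 18.7]
finger_gap: -0.001
t: 14.25
tcp_pos: [0.624, 0.0191, 0.3241]
tool_rot: [0.042, 0.706, -0.042, 0.705]
force: [1.0, 0.2, 0.1]
finger_gap: -0.001
t: 14.55
tcp_pos: [0.6489, -0.0079, 0.3219]
tool_rot: [0.044, 0.707, -0.043, 0.705]
force: [-0.2, 0.5, -0.5]
finger_gap: -0.006
14.55 [ 0.6489 -0.0079  0.3219] [[-0.002, 0.122, 0.992], [0.001, 0.992, -0.122], [-1.0, 0.001, -0.003]] [-0.2  0.5 -0.5] [-0.18  0.48  1.25  0.    1.41 -1.63] -0.00640352918657056
0 6 [0.2233 0.2239 0.2243 0.2248 0.2256 0.2258]
22 30 [0.1835 0.1844 0.1854 0.2    0.2012 0.2017]
36 46 [0.1832 0.184  0.1845 0.185  0.1857 0.1951]
52 84 [0.1833 0.184  0.1846 0.1851 0.2081 0.2092]
-180 0.1845
-135 0.1845
-90 0.1845
-45 0.1846
0 0.1846
45 0.1845
90 0.1846
135 0.1846
top [0.1847 0.2066 0.2102]
scene [0.1887 0.2114 0.2136]
```

View pics/w9c.png

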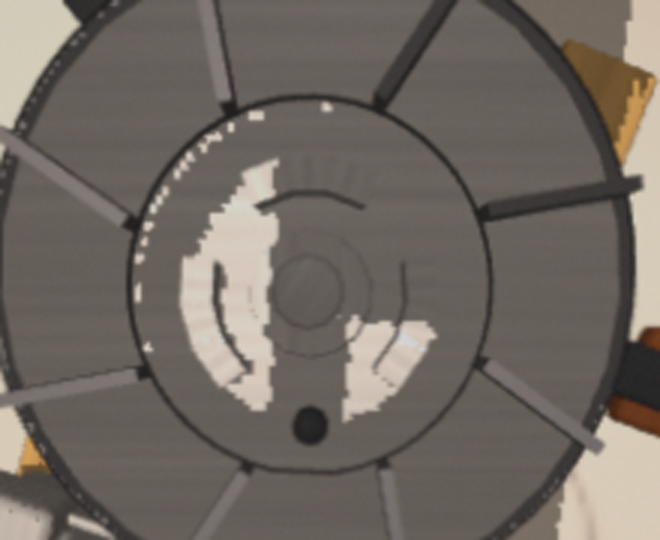

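View pics/scene9.png

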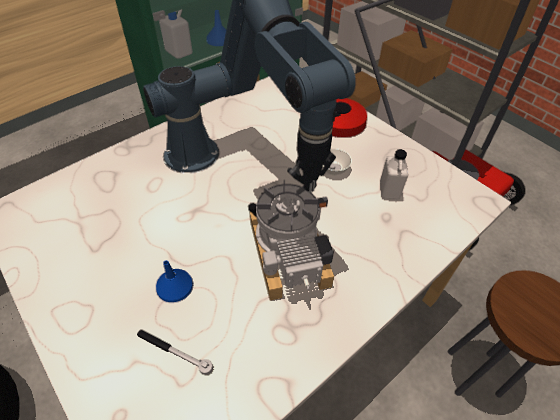

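The vane tops now read 0.2085 against 0.209 when home, and were 0.2245 before. The surface reading is level all round, and the pin stands in the slot at crop (310,425). The bowl, jug, funnel and ratchet are at the same pixels as at the start, and the robot is clear.

```bash
python3 -c "
from station import manip
print(manip.sense()['t'], manip.sign_off())"
```

```text
the job is handed in; nothing more can be done
14.7 None
```

The fan is fully home on the flywheel with its notch over the drive pin, and I handed the job in at 14.7 s.

**What I did:** With the fingers shut, I pushed one vane anticlockwise for about 174° at roughly 4–5 N. I lifted out once before the last 8° to measure the notch against the pin, and again afterwards to check it. I then pressed straight down on the web in the same gap.

**Last checks:**
- **Alignment:** before pressing, the pin was within about 0.5 mm of the middle of the slot.
- **Pressing:** the fan slid down at about 5 N, then stopped hard with the fingertip at z = 0.189, which is the fully-home height. I pressed to about 19 N and it moved no further.
- **Height afterwards:** the vane tops dropped from about 0.2245 to 0.2085 (0.209 expected), and the surface is level all round.
- **Other objects:** by eye, the bowl, jug, funnel and ratchet look unmoved in the scene picture. The robot was clear of everything.

**One disagreement:** the camera's range reading on the dark web was about 4 mm lower than the given sizes, both before and after. The contact height and the vane tops agreed with the given sizes, so I went by those.

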